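# Clear the cutting stand into the scrap bin

### The job

Clear all four offcuts off the white deck of the cutting stand into the scrap bin docked at its open end. The wide flat offcut lies tight against the end stop with the rails close on both sides, so it has to be drawn out by a light touch on its top: press gently, the ceramic under it is brittle. Leave everything else on the worktop where it is.

Things in the scene. Friction and masses are not known exactly. Their poses are not given: they have to be found in the camera images.
- stand: the fixed cutting stand: level white deck between aluminium side rails and end stop (8 mm thick, 14 mm above the deck). Origin under the deck's middle, 75 mm below its top, z up; 0 to 25 mm above the worktop, as the stand is set. 132 mm wide between the rails (x -66 to +66 mm), from the end stop's inner face at y = +100 mm to the open edge at y = -106 mm. Over 50 N from the gripper breaks it.
- deck_edge (a point): middle of the deck's open edge, at the height of its top (stand frame 0, -106, 75 mm); axes as the stand's. The bin lies below and beyond it, towards -y. The glaze is slippery: friction on it and on the rails is about 0.3, while a fingertip grips an offcut with 0.5 or more.
- bin: the fixed, open-topped grey plastic scrap bin, 170 x 150 x 62 mm outside (its x and y), walls and floor 3 mm, docked under the stand's open edge with the same heading as the stand. Origin at the middle of its underside, level with the stand's origin; rim 62 mm up, 3 mm below the underside of the deck's overhanging edge.
- flat_offcut: a flat steel plate offcut, 116 x 60 x 8 mm (x, y, z), lying flat on the deck 1 to 3 mm from the end stop, its long side across the deck, 8 mm from each rail. Origin at its centre (4 mm above the deck). About 0.4 to 0.55 kg. Dragging it by its top takes a steady press of some 10 to 20 N; over 50 N, even as a short knock, breaks the deck, so touch down slowly.
- block_offcut: a light wood block offcut, 40 x 22 x 18 mm (x, y, z), loose on the deck in front of the flat offcut. Origin at its centre.
- bar_offcut: a short round aluminium bar stub, diameter 28 mm, 20 mm tall, standing on its end on the deck in front of the flat offcut. Origin at its centre.
- angle_offcut: a steel angle (L-section) offcut, 26 x 36 x 26 mm (x, y, z), legs 5 mm thick: one lies on the deck, the other stands up along its -x side. On the deck in front of the flat offcut. Origin at the centre of its 26 x 36 x 26 mm outline.
- brass_weight: bystander: small brass weight with a knob, diameter 22 mm, 42 mm tall, on the worktop behind the stand. Origin under its middle.
- pen: bystander: white pen with a cap, 135 mm long along its y, 17 mm thick, lying on the worktop beyond the bin. Origin under its middle.
- spanner: bystander: flat steel spanner, 132 mm long along its y, 5 mm thick, on the worktop in front of the stand. Origin under its middle.
- wash_bottle: bystander: white squeeze bottle with bent spout, 173 mm tall, at the right. Origin under its middle.
- ammeter: bystander: beige dial meter, 40 x 80 x 66 mm, behind the stand. Origin under its middle.
- vial: bystander: white vial with black cap, diameter 28 mm, 64 mm tall, behind the stand. Origin under its middle.
- rubber_bulb: bystander: rubber bulb with a narrow neck, diameter 38 mm, 56 mm tall, at the right. Origin under its middle.

How it is judged:
By the outcome, as a careful person would: the job done as asked, in the order asked, and still so for the second after the job is handed in, with the robot touching nothing.
It also fails if it takes over 51 s, if anything falls off the work surface, if the arm or the gripper's body presses on something with over 40 N, if the wrist force passes 120 N, or if a joint passes its speed limit or range.

### The arm

A 6-joint arm with a two-finger parallel gripper is mounted at the origin on a cart in front of the work surface, level with it; the furniture and walls round the work are solid. World frame = base frame: x ahead of the robot, y to its left, z up, the work surface at z = 0. Lengths are in m, angles in degrees, forces in N, time in s.
With the tool pointing down it reaches from about 0.4 to 0.825 m from the base axis. Payload 7 kg.
Tool frame: the origin (TCP) lies midway between the tips of the shut fingers; the grasp point (between the pads) lies 19 mm behind it (env.grip_point_offset is the distance from the TCP to the grasp point, in m); z points along the fingers, y is the direction in which the jaws open and shut (so a half turn about z gives the same grasp; the last joint's range is limited). The gripper opens to 85 mm and grips with 20 to 120 N. Pads are 22 mm wide; open, the fingers measure 114 mm over their backs; the gripper's body (76 mm by 85 mm) begins 54 mm behind the grasp point. The pads swing forward as they close: fully open they stand 13 mm farther back than shut.
Start: joints at [85.548, 20.546, 0.682, 0, -70.136, -16.507], TCP at [0.241, 0.63, 0.231] pointing down, gripper open.
Joint ranges: [-176.03, 176.03], [-82.01, 121.73], [-58.28, 71.71], [-173.87, 95.51], [-174.79, -0.11], [-173.66, 173.66]. Speed limits (degrees/s): [136.94, 136.94, 172.46, 180, 180, 180].

### API

Orientations are given as [roll, pitch, yaw] about the fixed x, y, z axes, in that order (R = Rz(yaw) Ry(pitch) Rx(roll)).
In Python, from cell import sensors, grab_frame, env gives the robot as it stands.
- The arm moves only by the tool carry_out, never from a script. Its argument "deltas" is one flat list of numbers, 4 for each row, row after row: the shift along the tool's x, y, z in m, then the turn about the tool's z in rad. In form: [tx, ty, tz, roll, tx, ty, tz, roll, ...]. A call has 1 to 12 rows; each row is the pose to reach, as a shift and turn from the pose measured when the call began, along the tool's axes at that moment; what a row does not reach only later rows make up. A row lasts 1/8 s, in which the tool goes at most 62.5 mm and 10.7 degrees, less where a joint would pass 70% of its speed; a pose out of reach is approached as far as the arm can. A call with a gripper value outside its range is refused whole. "claw" is the finger opening in m, from 0 to 0.0854, set as the call begins (left out, the last holds). The fingers move at their own pace and stop on an object; "squeeze" is the grip in N (left out, the last holds). Time passes only in rows, so rows that repeat a pose let the fingers close. It gives the time, the measured TCP pose, the force and the opening at its end, in the units of the state.
- sensors.get_obs(): the state, without advancing time (a new reading comes with each control period).
- grab_frame(name): name is "side" or "top"; returns a dict with "color" (420x560x3 uint8, red, green, blue), "range_z" (420x560 float32, m along the optical axis (not along the pixel's ray), 0 where there is no reading), "camera_matrix" (3x3 intrinsics, pixels), "world_from_camera" (4x4, takes a point from camera to world coordinates). Camera axes: x right, y up, looking along -z (the intrinsics and any distortion apply to the point x, -y, -z); pixel columns grow to the right and rows downward; lengths in m; the calibration is good to about 2 mm. A picture is of the moment at which its call begins.
- env.close_job(): hands the job in, once; it reports no verdict.
The state is a dict: "clock": time; "qpos": joint angles; "joint_velocities": joint speeds; "joint_torque": joint torques, N m; "ee_pos": TCP position; "tool_rot": TCP orientation; "contact_force": force on the tool from outside, world axes, zero at the start; "moment": the same for the moment, N m; "grip_width": finger opening in m.
Only numpy, scipy, OpenCV 4.12 (cv2) and the standard library are available. Lean on these libraries where they do the work, as an engineer would, in place of code of your own. Each camera call takes 0.05 s, during which the arm holds its last target.

## Working session

There is one attempt and no reset: what is moved stays moved. The work goes in short steps, Python scripts to look and compute and a tool call to move; the robot and the scene stay as the last step left them, time stands still between calls to the robot, and variables do not carry over. Pictures are saved under pics/ and viewed, and the job is handed in when it is done.

Besides the shell and the picture viewer there is one more tool, called after "Request:" in YAML: its name, and indented under it one key for each argument. carry_out: Moves the arm, as the interface text tells. Its arguments: {"type":"object","properties":{"deltas":{"type":"array"},"claw":{"type":"number"},"squeeze":{"type":"number"}},"required":["deltas"]}

```bash
mkdir -p pics; ls
cat > h.py <<'E'
import numpy as np, cv2
from cell import sensors, grab_frame, env
def grab(n):
    f=grab_frame(n)
    return f
def world(f):
    K=np.array(f["camera_matrix"]);T=np.array(f["world_from_camera"]);z=f["range_z"]
    v,u=np.mgrid[:z.shape[0],:z.shape[1]]
    x=(u-K[0,2])/K[0,0]*z; y=(v-K[1,2])/K[1,1]*z
    P=np.stack([x,-y,-z],-1)@T[:3,:3].T+T[:3,3]
    P[z==0]=np.nan
    return P
def proj(f,p):
    K=np.array(f["camera_matrix"]);T=np.array(f["world_from_camera"])
    c=(np.atleast_2d(p)-T[:3,3])@T[:3,:3]
    return np.stack([K[0,0]*c[:,0]/-c[:,2]+K[0,2],K[1,1]*-c[:,1]/-c[:,2]+K[1,2]],-1)
E
python3 - <<'E'
from h import *
o=sensors.get_obs(); print(o, env.grip_point_offset)
for n in("top","side"):
    f=grab(n); cv2.imwrite(f"pics/{n}0.png",f["color"][...,::-1]); np.savez(f"{n}0.npz",**f)
    print(f["camera_matrix"],f["world_from_camera"],[k for k in f])
E
```

```text
pics
{'clock': 0.0, 'qpos': array([ 8.55496114e+01,  2.05918161e+01,  6.33076275e-01, -2.02311115e-02,
       -7.01361049e+01, -1.65063475e+01]), 'joint_velocities': array([ 0.03011922,  0.09049268,  0.10918608,  0.01680232,  0.03681465,
       -0.07296105]), 'joint_torque': array([-7.40812793e-04, -5.83318734e+01,  2.93418038e+01,  6.93689615e+00,
       -5.95387057e-03,  6.08482736e-06]), 'ee_pos': array([0.24127949, 0.62987888, 0.23035374]), 'tool_rot': array([ 1.79903660e+02, -8.71543552e-03, -2.09636189e+01]), 'contact_force': array([-0.62694951, -0.47197884,  0.35300539]), 'moment': array([0.01877847, 0.01549035, 0.02656683]), 'grip_width': 0.08508125393356024} 0.0187
[[447.65762279   0.         285.38537838]
 [  0.         447.65762279 206.73301119]
 [  0.           0.           1.        ]] [[-1.25917996e-02  9.87764450e-01 -1.55444002e-01  3.50883262e-01]
 [-9.99919989e-01 -1.26267217e-02  7.62752173e-04 -3.02415101e-01]
 [-1.20932867e-03  1.55441169e-01  9.87844411e-01  9.93789489e-01]
 [ 0.00000000e+00  0.00000000e+00  0.00000000e+00  1.00000000e+00]] ['color', 'range_z', 'camera_matrix', 'world_from_camera']
[[467.9022949    0.         278.23961975]
 [  0.         467.9022949  204.92074141]
 [  0.           0.           1.        ]] [[-0.81719433  0.41944037 -0.3953014   0.10474677]
 [-0.5762643  -0.58195858  0.57379758  0.25900355]
 [ 0.01062483  0.69670222  0.71728177  0.80867238]
 [ 0.          0.          0.          1.        ]] ['color', 'range_z', 'camera_matrix', 'world_from_camera']
```

View pics/top0.png

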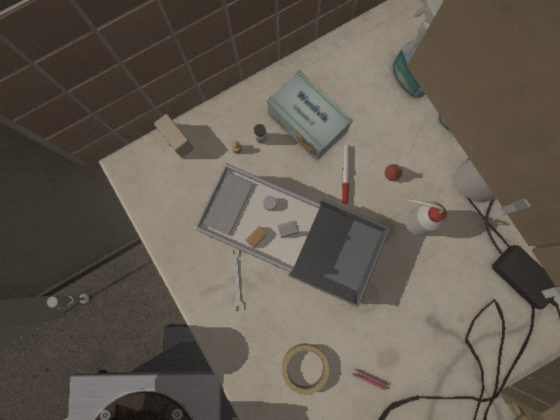

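View pics/side0.png

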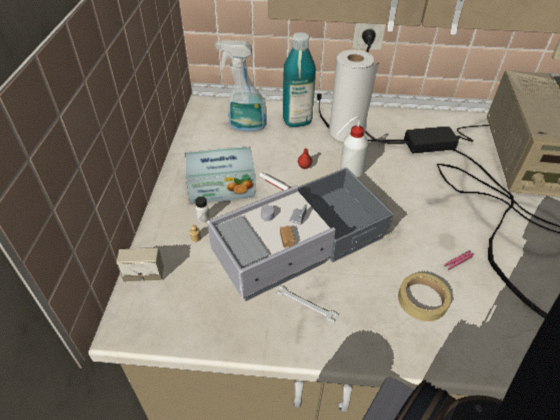

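The top view shows the stand with the flat offcut at its left end, pixels (200–255, 165–245). The bar is at (270,203), the block at (257,237), the angle at (289,229) and the bin at (340,250). The open edge faces right in the image. Next I'll measure from depth.

Run:
```python
from h import *
f=dict(np.load("top0.npz")); P=world(f)
c=f["color"][150:310,180:400]
cv2.imwrite("pics/crop0.png",cv2.resize(c,None,fx=3.6,fy=3.6,interpolation=cv2.INTER_CUBIC)[...,::-1])
for (u,v) in [(225,200),(270,203),(257,237),(289,229),(262,220),(310,215),(300,205),(280,215),(340,250),(230,300),(150,220),(228,166),(300,140)]:
    print(u,v,P[v,u].round(4))
# deck histogram
Q=P[150:310,180:400].reshape(-1,3); h,e=np.histogram(Q[:,2],bins=np.arange(-.01,.15,.002))
for a,b in zip(e,h):
    if b>60: print(round(a,3),b)
# side
f=dict(np.load("side0.npz"))
c=f["color"][165:300,190:400]
cv2.imwrite("pics/crop1.png",cv2.resize(c,None,fx=3.8,fy=3.8,interpolation=cv2.INTER_CUBIC)[...,::-1])
```

```text
225 200 [ 0.5065 -0.1813  0.1026]
270 203 [ 0.497  -0.2726  0.1157]
257 237 [ 0.4298 -0.2464  0.1128]
289 229 [ 0.4462 -0.3098  0.1002]
262 220 [ 0.466  -0.2554  0.0931]
310 215 [ 0.4746 -0.3527  0.0957]
300 205 [ 0.4953 -0.3328  0.096 ]
280 215 [ 0.4756 -0.292   0.0946]
340 250 [ 0.4074 -0.42    0.0232]
230 300 [ 0.3033 -0.1799 -0.0011]
150 220 [ 0.4808 -0.0005  0.0021]
228 166 [ 0.5746 -0.188   0.112 ]
300 140 [ 0.6505 -0.3374  0.0375]
-0.006 127
-0.004 1559
-0.002 6274
0.0 8142
0.002 3321
0.004 570
0.006 100
0.012 96
0.014 123
0.016 92
0.018 133
0.02 822
0.022 2086
0.024 1663
0.026 477
0.028 72
0.08 136
0.082 240
0.084 194
0.092 566
0.094 1969
0.096 1427
0.098 359
0.1 380
0.102 841
0.104 597
0.106 377
0.108 506
0.11 328
0.112 172
0.114 160
```

View pics/crop0.png

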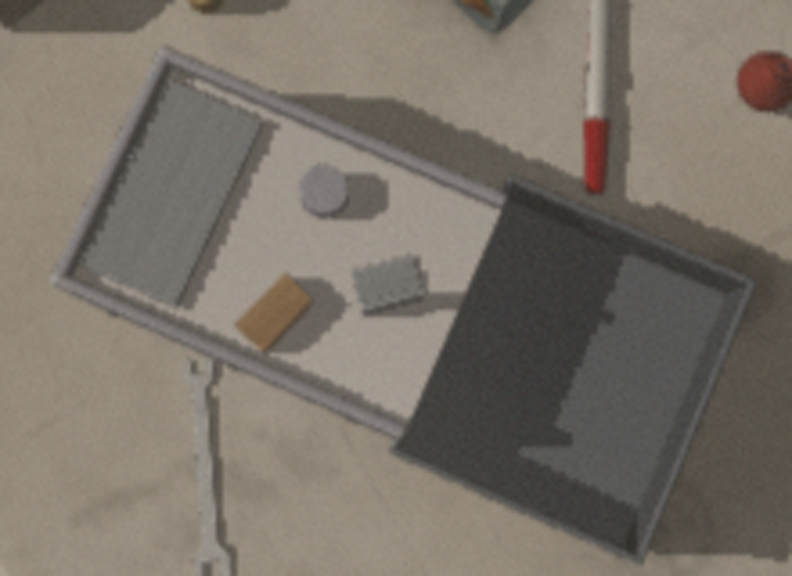

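View pics/crop1.png

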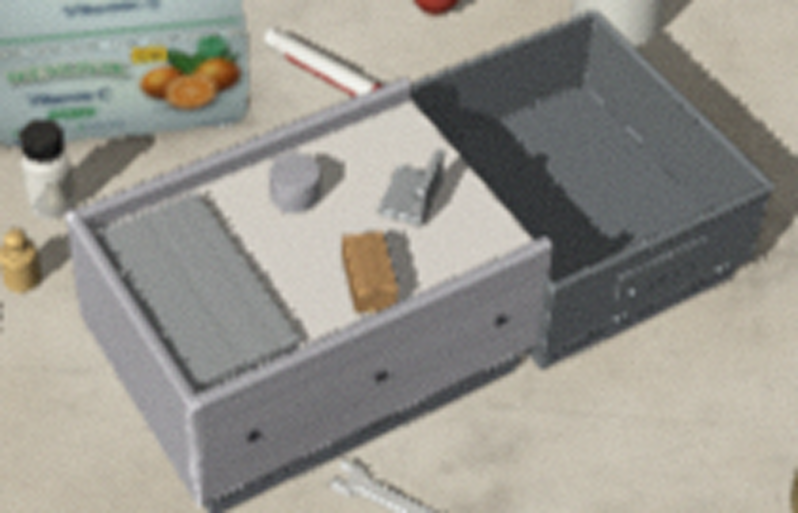

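```bash
cat > fit.py <<'E'
from h import *
def standfit(P):
    Q=P[100:330,150:420].reshape(-1,3); Q=Q[(Q[:,2]>.086)&(Q[:,2]<.125)]
    r=cv2.minAreaRect(Q[:,:2].astype(np.float32)*1000)
    return Q,r
E
python3 - <<'E'
from fit import *
f=dict(np.load("top0.npz")); P=world(f)
Q,r=standfit(P); print(r, cv2.boxPoints(r))
# deck open edge: dir from box; refine by profile
b=cv2.boxPoints(r)/1000
ctr=np.array(r[0])/1000
e=b[1]-b[0]; e2=b[2]-b[1]
L=e if np.linalg.norm(e)>np.linalg.norm(e2) else e2
ey=L/np.linalg.norm(L)
if ey[1]<0: ey=-ey   # +y stand towards world +y (left in image)
ex=np.array([ey[1],-ey[0]])
print("ey",ey,np.degrees(np.arctan2(-ey[0],ey[1])))
for name,lo in (("h",0),):
    for d in (ex,ey):
        s=(Q[:,:2]-ctr)@d
        print(np.percentile(s,[0,.3,1,2,5,50,95,98,99,99.7,100]).round(4))
dk=Q[np.abs(Q[:,2]-.095)<.003]; print(np.median(dk[:,2]))
def box(P,u0,u1,v0,v1,z0,z1):
    q=P[v0:v1,u0:u1].reshape(-1,3); q=q[(q[:,2]>z0)&(q[:,2]<z1)]; return q
for nm,a in dict(bar=(262,279,194,212,.108,.125),block=(244,268,224,250,.1055,.125),angle=(276,302,218,240,.0985,.13)).items():
    q=box(P,*a); print(nm,len(q),q.mean(0).round(4),np.percentile(q[:,2],[5,50,95]).round(4),cv2.minAreaRect(q[:,:2].astype(np.float32)*1000))
E
```

```text
((570.4716186523438, -293.7467041015625), (608.0943603515625, 369.35076904296875), 63.87683868408203) [[ 270.78827  -485.42242 ]
 [ 602.4097   -648.04834 ]
 [ 870.15497  -102.070984]
 [ 538.5335     60.55493 ]]
ey [0.44030213 0.8978497 ] -26.123158
[-0.1847 -0.1831 -0.1813 -0.1796 -0.1751 -0.1066 -0.0373  0.0174  0.0325
  0.1624  0.1847]
[-0.304  -0.2932 -0.2147 -0.1057 -0.0991 -0.0008  0.0993  0.1065  0.29
  0.2984  0.304 ]
0.0954949060284298
bar 155 [ 0.4989 -0.2714  0.1153] [0.1124 0.1154 0.1177] ((499.35028076171875, -271.6176452636719), (27.287416458129883, 25.905635833740234), 0.26494842767715454)
block 245 [ 0.4302 -0.243   0.1132] [0.1095 0.1134 0.1156] ((426.6992492675781, -238.77903747558594), (22.236732482910156, 54.07994079589844), 45.88943862915039)
angle 227 [ 0.4467 -0.3069  0.1057] [0.0989 0.1016 0.1225] ((446.8924255371094, -309.0284729003906), (43.729515075683594, 43.36076736450195), 9.284133911132812)
```

```bash
python3 - <<'E'
from fit import *
f=dict(np.load("top0.npz")); P=world(f)
m=((P[...,2]>.086)&(P[...,2]<.13)).astype(np.uint8)
n,lab,st,_=cv2.connectedComponentsWithStats(m,connectivity=4)
k=lab[200,225]; print(st[k]); 
Q=P[lab==k]
r=cv2.minAreaRect(Q[:,:2].astype(np.float32)*1000); print(r)
from scipy.optimize import minimize
# fit rectangle 148x214 : maximize inside - use soft fitting
zt=.1095
def frame(p):
    a=p[2]; ex=np.array([np.cos(a),np.sin(a)]); ey=np.array([-np.sin(a),np.cos(a)]); return ex,ey
def cost(p):
    ex,ey=frame(p); d=Q[:,:2]-p[:2]; x=d@ex; y=d@ey
    ox=np.maximum(np.abs(x)-.074,0); oy=np.maximum(np.abs(y-.001)-.107,0)
    return np.sum(np.minimum(ox**2+oy**2,.006**2))*1e6
# symmetric: also penalise holes - use grid of samples projected to mask
xs,ys=np.meshgrid(np.arange(-.1,.1001,.002),np.arange(-.135,.135,.002))
mb=cv2.GaussianBlur((lab==k).astype(np.float32),(0,0),1)
tgt=((np.abs(xs)<.074)&(np.abs(ys-.001)<.107)).ravel().astype(float)
zz=np.where((np.abs(xs)<66e-3)&(ys<.1),.0955,.1095).ravel()
use=ys.ravel()>-.2
def cost2(p):
    ex,ey=frame(p); w=p[:2]+xs.ravel()[:,None]*ex+ys.ravel()[:,None]*ey
    uv=proj(f,np.c_[w,zz]).astype(np.float32)
    s=cv2.remap(mb,uv[:,0].reshape(-1,1),uv[:,1].reshape(-1,1),cv2.INTER_LINEAR).ravel()
    return np.sum((s-tgt)**2)
best=None
for a in (-20,-25,-30):
    p0=[r[0][0]/1000,r[0][1]/1000,np.radians(a)]
    s=minimize(cost2,p0,method="Nelder-Mead",options=dict(initial_simplex=[p0,[p0[0]+.01,p0[1],p0[2]],[p0[0],p0[1]+.01,p0[2]],[p0[0],p0[1],p0[2]+.1]],xatol=1e-5,fatol=1e-3))
    print(s.x,np.degrees(s.x[2]),s.fun)
p=s.x; np.save("stand.npy",p)
ex,ey=frame(p)
def S(q): d=np.asarray(q)[...,:2]-p[:2]; return np.stack([d@ex,d@ey],-1)
for nm,q in dict(bar=[.4993,-.2716],block=[.4267,-.2388],angle=[.4467,-.3069]).items(): print(nm,S(q).round(4))
# stand-frame rectified elevation and color image, 1px = 0.25 mm at deck height +
fs=dict(np.load("side0.npz"))
for nm,ff in (("top",f),("side",fs)):
  X,Y=np.meshgrid(np.arange(-.085,.0851,.0004),np.arange(.12,-.28,-.0007))
  X,Y=np.meshgrid(np.arange(-.09,.0901,.00045),np.arange(.12,-.12,-.00045))
  w=p[:2]+X.ravel()[:,None]*ex+Y.ravel()[:,None]*ey
  uv=proj(ff,np.c_[w,np.full(len(w),.0955)]).astype(np.float32)
  im=cv2.remap(ff["color"],uv[:,0].reshape(X.shape),uv[:,1].reshape(X.shape),cv2.INTER_LINEAR)
  for t in (-66,66): cv2.line(im,(int((t+90)/.45),int(20/.45)),(int((t+90)/.45),int(226/.45)),(255,0,0),1)
  for t in (100,-106): cv2.line(im,(int(24/.45),int((120-t)/.45)),(int(156/.45),int((120-t)/.45)),(255,0,0),1)
  cv2.imwrite(f"pics/rect_{nm}.png",im[...,::-1])
E
python3 -c "
import cv2;a=cv2.imread('pics/rect_top.png');b=cv2.imread('pics/rect_side.png');cv2.imwrite('pics/rect.png',cv2.hconcat([a,b]))"
```

```text
[ 194  163  127  109 7840]
((473.2735290527344, -246.66580200195312), (214.2777557373047, 148.6590118408203), 65.36724090576172)
[ 0.47305403 -0.24807598 -0.42864884] -24.559769194865947 85.93904735354403
[ 0.47303611 -0.24813615 -0.42881383] -24.569222923403387 85.91129644730724
[ 0.47307599 -0.24813191 -0.42876036] -24.5661589637418 85.95115667634998
bar [ 0.0336 -0.0104]
block [-0.0461 -0.0108]
angle [ 0.0004 -0.0644]
```

View pics/rect.png

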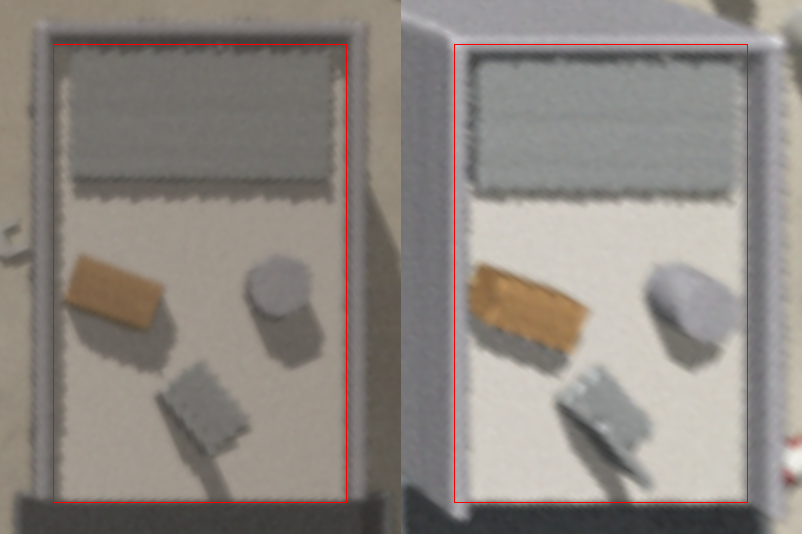

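```bash
cat >> h.py <<'E'
try: p=np.load("stand.npy")
except Exception: p=np.array([.4731,-.2481,-.4288])
EX=np.array([np.cos(p[2]),np.sin(p[2])]); EY=np.array([-np.sin(p[2]),np.cos(p[2])])
def S(q): d=np.asarray(q)[...,:2]-p[:2]; return np.stack([d@EX,d@EY],-1)
def W(x,y): return p[:2]+x*EX+y*EY
E
python3 - <<'E'
from h import *
for n in("top","side"):
    f=dict(np.load(n+"0.npz")); P=world(f); s=S(P.reshape(-1,3)).reshape(P.shape[:2]+(2,))*1000; z=P[...,2]*1000
    din=(abs(s[...,0])<62)&(s[...,1]<96)&(s[...,1]>-104)
    print(n,"deck",np.nanmedian(z[din&(abs(z-95)<5)]),"plate",[np.percentile(s[din&(z>99)&(z<112)&(s[...,1]>25)],q,axis=0).round(1) for q in(1,50,99)],np.median(z[din&(s[...,1]>45)&(s[...,1]<90)]))
    for nm,(x0,x1,y0,y1,z0) in dict(bar=(15,58,-30,15,109),block=(-62,-10,-38,12,109),angle=(-30,35,-95,-35,99),leg=(-30,35,-95,-35,110)).items():
        m=(s[...,0]>x0)&(s[...,0]<x1)&(s[...,1]>y0)&(s[...,1]<y1)&(z>z0)&(z<130)
        q=s[m]; r=cv2.minAreaRect(q.astype(np.float32)); print(nm,len(q),q.mean(0).round(1),np.round(r[0],1),np.round(r[1],1),round(r[2],1),"z",np.percentile(z[m],[50,95]).round(1))
    # bin floor/rim
    m=(z>70)&(z<88)&(s[...,1]<-106)&(s[...,1]>-300)&(abs(s[...,0])<100)
    print("rim",[np.percentile(s[m],q,axis=0).round(1) for q in(1,99)])
E
```

```text
top deck 95.64489907257911 plate [array([-57.6,  38.3]), array([-1.5, 66.5]), array([56.3, 95.3])] 103.46766336150014
bar 153 [ 33.3 -10.5] [ 33.7 -10.4] [27.3 25.9] 24.8 z [115.4 117.7]
block 227 [-39.3 -13.5] [-39.  -13.2] [22.2 39.1] 70.8 z [113.5 115.6]
angle 215 [  0.  -64.6] [  1.8 -66.7] [43.7 42.4] 33.9 z [101.7 122.5]
leg 54 [ -7.6 -70.4] [ -7.4 -70.1] [ 5.2 35.1] 39.4 z [121.2 124.1]
rim [array([ -83.5, -254.2]), array([  89.7, -109.3])]
side deck 96.02744741776914 plate [array([-60.1,  37.8]), array([-6.9, 67.1]), array([54.3, 95.3])] 103.822213375665
bar 134 [ 30.3 -10.5] [ 31.4 -10.9] [27.1 26.9] 53.8 z [115.6 117.8]
block 191 [-42.1 -13.6] [-41.1 -14.3] [21.9 41.7] 70.4 z [113.7 115.6]
angle 183 [ -4.7 -64.9] [ -3.6 -66.6] [34.4 37.9] 35.5 z [102.3 121.9]
leg 54 [-11.  -69.7] [-10.  -70.6] [ 5.9 34.2] 37.1 z [120.7 122.7]
rim [array([ -85.3, -255. ]), array([  87.5, -108.8])]
```

```bash
cat >> h.py <<'E'
from scipy.spatial.transform import Rotation as Ro
def st():
    o=sensors.get_obs(); print("t",round(o["clock"],2),"pos",o["ee_pos"].round(4),"rot",o["tool_rot"].round(2),"F",o["contact_force"].round(1),"w",round(o["grip_width"],4),"q",o["qpos"].round(0), "S",(S(o["ee_pos"])*1000).round(1)); return o
def go(*wps):
    o=st(); R=Ro.from_euler("xyz",o["tool_rot"],degrees=True)
    for (x,y,z,yaw) in wps:
        d=R.inv().apply(np.array([x,y,z])-o["ee_pos"])
        dy=(yaw-o["tool_rot"][2]+180)%360-180
        print("->",np.array([x,y,z,yaw]).round(4),":",d.round(4),round(-np.radians(dy),4))
E
python3 - <<'E'
from h import *
go((.45,.15,.23,-24.6),(*W(.0325,-.0105),.16,-24.6),(*W(.0325,-.0105),.10,-24.6))
E
```

```text
t 0.1 pos [0.2413 0.6299 0.2305] rot [ 1.7991e+02 -1.0000e-02 -2.0970e+01] F [ 0.6  0.7 -0.3] w 0.0856 q [ 86.  21.   1.  -0. -70. -17.] S [-575.8  702.2]
-> [  0.45   0.15   0.23 -24.6 ] : [0.3666 0.3735 0.0011] 0.0634
-> [  0.4983  -0.2712   0.16   -24.6   ] : [0.5624 0.7494 0.0717] 0.0634
-> [  0.4983  -0.2712   0.1    -24.6   ] : [0.5623 0.7493 0.1317] 0.0634
```

Request:
carry_out:
  deltas: [0.3666, 0.3735, 0.001, 0.063, 0.3666, 0.3735, 0.001, 0.063, 0.3666, 0.3735, 0.001, 0.063, 0.3666, 0.3735, 0.001, 0.063, 0.3666, 0.3735, 0.001, 0.063, 0.3666, 0.3735, 0.001, 0.063, 0.3666, 0.3735, 0.001, 0.063, 0.3666, 0.3735, 0.001, 0.063, 0.5624, 0.7494, 0.05, 0.063, 0.5624, 0.7494, 0.05, 0.063, 0.5624, 0.7494, 0.05, 0.063, 0.5624, 0.7494, 0.05, 0.063]
  claw: 0.05
  squeeze: 40

```text
clock: 1.6
ee_pos: [0.4725, -0.0767, 0.2031]
tool_rot: [179.9, -0.0, -24.6]
contact_force: [2.2, -0.6, -0.7]
grip_width: 0.05
```

Run:
```python
from h import *
go((*W(.0325,-.0105),.15,-24.6),(*W(.0325,-.0105),.10,-24.6))
```

```text
t 1.6 pos [ 0.4725 -0.0767  0.2031] rot [ 1.7993e+02 -3.0000e-02 -2.4550e+01] F [ 2.2 -0.6 -0.7] w 0.05 q [ 14.   3. -26.   0. -61.  51.] S [-71.7 155.7]
-> [  0.4983  -0.2712   0.15   -24.6   ] : [0.1042 0.1661 0.0533] 0.0008
-> [  0.4983  -0.2712   0.1    -24.6   ] : [0.1041 0.1661 0.1033] 0.0008
```

Request:
carry_out:
  deltas: [0.104, 0.166, 0.04, 0, 0.104, 0.166, 0.04, 0, 0.104, 0.166, 0.04, 0, 0.104, 0.166, 0.06, 0, 0.104, 0.166, 0.08, 0, 0.104, 0.166, 0.09, 0, 0.104, 0.166, 0.096, 0, 0.104, 0.166, 0.1, 0, 0.104, 0.166, 0.103, 0]

```text
clock: 2.72
ee_pos: [0.4986, -0.2708, 0.1007]
tool_rot: [179.9, -0.1, -24.5]
contact_force: [0.9, -0.5, 0.5]
grip_width: 0.0497
```

Run:
```python
from h import *
go((*W(.0325,-.0105),.10,-24.6))
f=grab("side"); cv2.imwrite("pics/s1.png",cv2.resize(f["color"][130:310,180:420],None,fx=3,fy=3,interpolation=cv2.INTER_CUBIC)[...,::-1])
```

```text
t 2.73 pos [ 0.4986 -0.2708  0.1007] rot [ 1.7995e+02 -9.0000e-02 -2.4520e+01] F [ 0.9 -0.5  0.5] w 0.0497 q [ -9.  17. -23.   0. -50.  74.] S [ 32.6 -10.1]
-> [  0.4983  -0.2712   0.1    -24.6   ] : [-0.0001  0.0004  0.0007] 0.0014
```

View pics/s1.png

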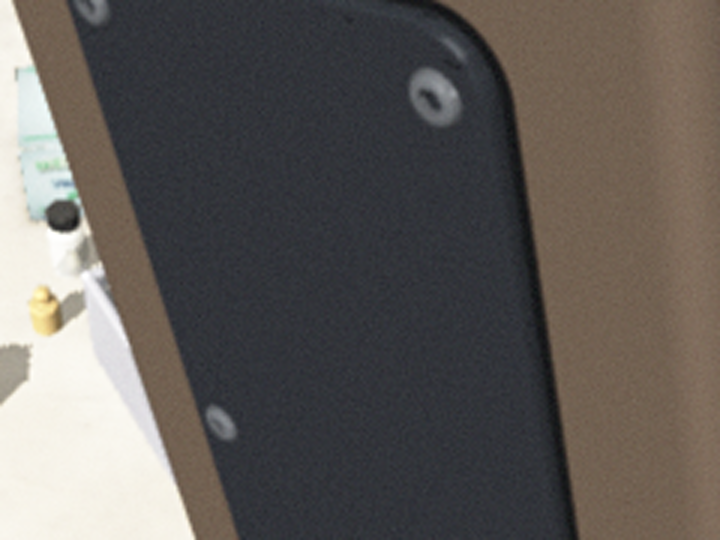

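Request:
carry_out:
  deltas: [0, 0, 0.002, 0, 0, 0, 0.002, 0, 0, 0, 0.002, 0, 0, 0, 0.002, 0, 0, 0, 0.002, 0]
  claw: 0.015

```text
clock: 3.4
ee_pos: [0.4986, -0.2708, 0.0986]
tool_rot: [180.0, -0.1, -24.5]
contact_force: [0.3, 2.0, 3.9]
grip_width: 0.0263
```

Run:
```python
from h import *
b=W(.02,-.18)
go((*W(.0325,-.0105),.145,-24.6),(*b,.14,-43.9),(*b,.075,-43.9),)
```

```text
t 3.4 pos [ 0.4986 -0.2708  0.0986] rot [ 1.7995e+02 -9.0000e-02 -2.4520e+01] F [0.3 2.  3.9] w 0.0263 q [ -9.  17. -23.   0. -49.  74.] S [ 32.6 -10. ]
-> [  0.4983  -0.2712   0.145  -24.6   ] : [-0.0001  0.0005 -0.0464] 0.0013
-> [  0.4164  -0.4202   0.14   -43.9   ] : [-0.0127  0.17   -0.0413] 0.3382
-> [  0.4164  -0.4202   0.075  -43.9   ] : [-0.0128  0.1699  0.0237] 0.3382
```

Request:
carry_out:
  deltas: [0, 0, -0.012, 0, 0, 0, -0.04, 0, 0, 0.03, -0.045, 0, -0.003, 0.07, -0.045, 0.1, -0.0127, 0.17, -0.041, 0.338, -0.0127, 0.17, -0.041, 0.338, -0.0127, 0.17, -0.03, 0.338, -0.0127, 0.17, 0.024, 0.338, -0.0127, 0.17, 0.024, 0.338]

```text
clock: 4.53
ee_pos: [0.4139, -0.4182, 0.0715]
tool_rot: [179.9, 0.3, -43.9]
contact_force: [-0.4, 0.5, 0.2]
grip_width: 0.0266
```

Run:
```python
from h import *
go((*W(.02,-.18),.075,-43.9),(*W(-.04,-.0137),.15,-43.9))
```

```text
t 4.53 pos [ 0.4139 -0.4182  0.0715] rot [179.89   0.35 -43.9 ] F [-0.4  0.5  0.2] w 0.0266 q [-26.  21. -21.  -0. -48.  72.] S [  16.9 -179.3]
-> [  0.4164  -0.4202   0.075  -43.9   ] : [ 0.0031 -0.0003 -0.0036] 0.0
-> [  0.431  -0.244   0.15  -43.9  ] : [-0.109  -0.1373 -0.0781] 0.0
```

Request:
carry_out:
  deltas: [0, 0, 0, 0, 0, 0, 0, 0, 0, 0, -0.05, 0, 0, 0, -0.078, 0, -0.109, -0.1373, -0.078, 0, -0.109, -0.1373, -0.078, 0, -0.109, -0.1373, -0.078, 0, -0.109, -0.1373, -0.078, 0, -0.109, -0.1373, -0.078, 0]
  claw: 0.044

```text
clock: 5.65
ee_pos: [0.4319, -0.2438, 0.1512]
tool_rot: [180.0, 0.2, -43.8]
contact_force: [0.5, -0.7, -0.7]
grip_width: 0.0442
```

Run:
```python
from h import *
go((*W(-.04,-.0137),.098,-43.9))
f=grab("top"); cv2.imwrite("pics/t1.png",cv2.resize(f["color"][150:310,180:400],None,fx=3.6,fy=3.6,interpolation=cv2.INTER_CUBIC)[...,::-1])
```

```text
t 5.65 pos [ 0.4319 -0.2438  0.1512] rot [179.97   0.23 -43.81] F [ 0.5 -0.7 -0.7] w 0.0442 q [ -7.   8. -28.  -0. -55.  53.] S [-39.3 -13.2]
-> [  0.431  -0.244   0.098 -43.9  ] : [-0.0003  0.0007  0.0532] 0.0015
```

View pics/t1.png

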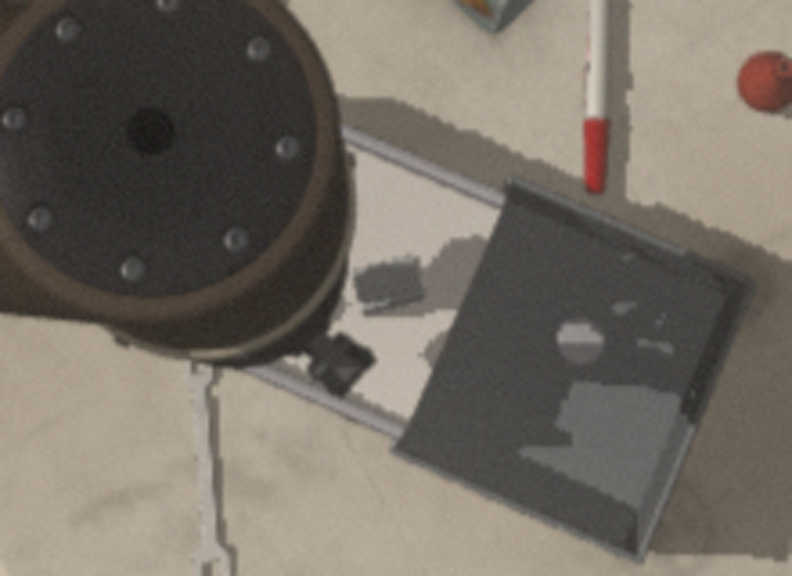

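The bar stands in the bin at crop (580,340), and the angle on the deck hasn't moved. Next is the block.

Request:
carry_out:
  deltas: [0, 0, 0.025, 0, 0, 0.0005, 0.04, 0, 0, 0.0005, 0.048, 0, 0, 0.0005, 0.053, 0, 0, 0.0005, 0.053, 0]

```text
clock: 6.32
ee_pos: [0.431, -0.2447, 0.0977]
tool_rot: [179.9, 0.3, -43.9]
contact_force: [-0.3, 0.0, 1.3]
grip_width: 0.0442
```

Request:
carry_out:
  deltas: [0, 0, 0.0005, 0, 0, 0, 0.0005, 0, 0, 0, 0.0005, 0, 0, 0, 0.0005, 0]
  claw: 0.01

```text
clock: 6.82
ee_pos: [0.4315, -0.2448, 0.0978]
tool_rot: [180.0, 0.2, -43.9]
contact_force: [-1.7, 1.0, 6.1]
grip_width: 0.0214
```

Run:
```python
from h import *
b=W(-.035,-.18)
go((*b,.145,-76.4),(*b,.075,-76.4),)
```

```text
t 6.83 pos [ 0.4315 -0.2448  0.0978] rot [179.96   0.22 -43.88] F [-1.7  1.   6.1] w 0.0214 q [ -7.  12. -32.  -0. -47.  53.] S [-39.2 -14.2]
-> [  0.3664  -0.3973   0.145  -76.4   ] : [ 0.0586  0.1551 -0.0473] 0.5676
-> [ 3.664e-01 -3.973e-01  7.500e-02 -7.640e+01] : [0.0588 0.155  0.0227] 0.5676
```

Request:
carry_out:
  deltas: [0, 0, -0.012, 0, 0, 0, -0.042, 0, 0.01, 0.02, -0.047, 0.1, 0.02, 0.06, -0.047, 0.2, 0.0586, 0.155, -0.047, 0.5676, 0.0586, 0.155, -0.047, 0.5676, 0.0586, 0.155, -0.03, 0.5676, 0.0586, 0.155, 0.022, 0.5676, 0.0586, 0.155, 0.022, 0.5676]

```text
clock: 7.95
ee_pos: [0.3636, -0.3957, 0.0731]
tool_rot: [179.6, 0.5, -76.5]
contact_force: [-0.6, 0.2, 0.8]
grip_width: 0.0211
```

Run:
```python
from h import *
go((*W(-.035,-.18),.075,-76.4),(*W(-.009,-.070),.15,-76.4))
```

```text
t 7.95 pos [ 0.3636 -0.3957  0.0731] rot [179.55   0.46 -76.46] F [-0.6  0.2  0.8] w 0.0211 q [-27.  17. -28.  -0. -46.  40.] S [ -38.2 -179.7]
-> [ 3.664e-01 -3.973e-01  7.500e-02 -7.640e+01] : [ 0.0022 -0.0024 -0.0019] -0.001
-> [  0.4358  -0.3081   0.15   -76.4   ] : [-0.0689 -0.0901 -0.077 ] -0.001
```

Request:
carry_out:
  deltas: [0, 0, 0, 0, 0, 0, 0, 0, 0, 0, -0.05, 0, 0, 0, -0.077, 0, -0.069, -0.09, -0.077, 0, -0.069, -0.09, -0.077, 0, -0.069, -0.09, -0.077, 0, -0.069, -0.09, -0.06, 0, -0.069, -0.09, -0.06, 0]
  claw: 0.038

```text
clock: 9.07
ee_pos: [0.4349, -0.3078, 0.1331]
tool_rot: [179.5, 0.5, -76.5]
contact_force: [0.4, -0.3, 1.2]
grip_width: 0.0384
```

Run:
```python
from h import *
go((*W(-.009,-.070),.106,-76.4))
f=grab("top"); cv2.imwrite("pics/t2.png",cv2.resize(f["color"][150:310,180:400],None,fx=3.6,fy=3.6,interpolation=cv2.INTER_CUBIC)[...,::-1])
```

```text
t 9.07 pos [ 0.4349 -0.3078  0.1331] rot [179.52   0.48 -76.45] F [ 0.4 -0.3  1.2] w 0.0384 q [-14.  13. -24.  -0. -54.  28.] S [ -9.9 -70.2]
-> [  0.4358  -0.3081   0.106  -76.4   ] : [ 0.0007 -0.0011  0.0271] -0.001
```

View pics/t2.png

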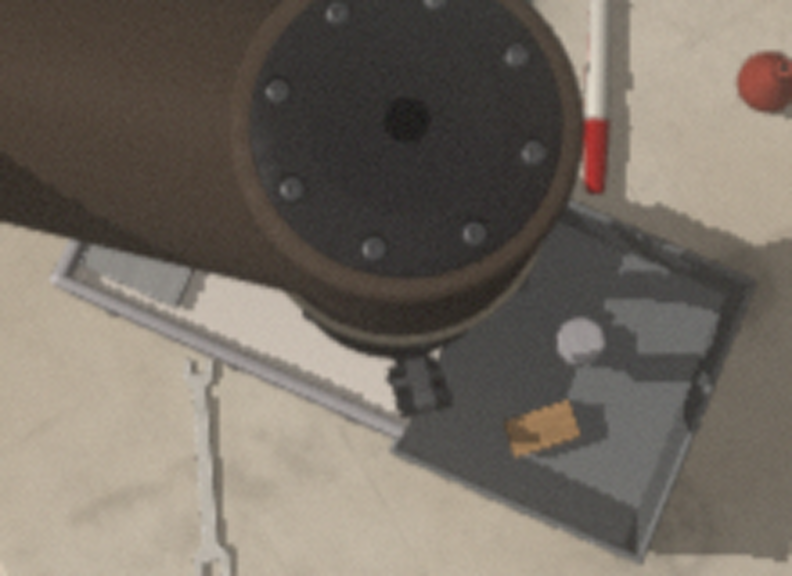

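The block lies in the bin at (545,428) and the bar at (580,340). Next is the angle.

Request:
carry_out:
  deltas: [0.0005, -0.001, 0.013, 0, 0.0005, -0.001, 0.022, 0, 0.0005, -0.001, 0.027, 0, 0.0005, -0.001, 0.027, 0]

```text
clock: 9.62
ee_pos: [0.4357, -0.3083, 0.1061]
tool_rot: [179.5, 0.5, -76.5]
contact_force: [0.3, 0.4, -0.7]
grip_width: 0.0381
```

Request:
carry_out:
  deltas: [0, 0, 0, 0, 0, 0, 0, 0, 0, 0, 0, 0, 0, 0, 0, 0, 0, 0, 0, 0]
  claw: 0.0

```text
clock: 10.25
ee_pos: [0.436, -0.3084, 0.1064]
tool_rot: [179.5, 0.4, -76.5]
contact_force: [-1.0, 0.0, 3.2]
grip_width: 0.0039
```

Run:
```python
from h import *
b=W(.035,-.21)
go((*b,.155,-76.4),(*b,.08,-76.4),)
```

```text
t 10.25 pos [ 0.436  -0.3084  0.1064] rot [179.52   0.45 -76.46] F [-1.   0.   3.2] w 0.0039 q [-14.  15. -26.  -0. -50.  28.] S [ -8.6 -70.2]
-> [  0.4176  -0.4537   0.155  -76.4   ] : [ 0.1365  0.0523 -0.0492] -0.001
-> [  0.4176  -0.4537   0.08   -76.4   ] : [0.1371 0.0517 0.0258] -0.001
```

Request:
carry_out:
  deltas: [0, 0, -0.012, 0, 0, 0, -0.045, 0, 0.04, 0.01, -0.049, 0, 0.09, 0.03, -0.049, 0, 0.136, 0.052, -0.049, 0, 0.136, 0.052, -0.049, 0, 0.136, 0.052, -0.03, 0, 0.136, 0.052, 0.026, 0, 0.136, 0.052, 0.026, 0]

```text
clock: 11.38
ee_pos: [0.4144, -0.4503, 0.0765]
tool_rot: [179.2, 0.8, -76.5]
contact_force: [-0.2, 1.3, -0.0]
grip_width: 0.0035
```

Run:
```python
from h import *
go((*W(0,.065),.16,-114.6))
```

```text
t 11.38 pos [ 0.4144 -0.4503  0.0765] rot [179.21   0.81 -76.49] F [-0.2  1.3 -0. ] w 0.0035 q [-29.  23. -17.  -0. -51.  43.] S [  30.7 -208.2]
-> [   0.5001   -0.189     0.16   -114.6   ] : [-0.2352 -0.1432 -0.0821] 0.6651
```

Request:
carry_out:
  deltas: [0, 0, 0, 0, 0, 0, 0, 0, 0, 0, -0.05, 0, 0, 0, -0.082, 0, -0.235, -0.143, -0.082, 0.665, -0.235, -0.143, -0.082, 0.665, -0.235, -0.143, -0.082, 0.665, -0.235, -0.143, -0.082, 0.665, -0.235, -0.143, -0.082, 0.665, -0.235, -0.143, -0.082, 0.665]
  claw: 0.03

```text
clock: 12.62
ee_pos: [0.5015, -0.187, 0.162]
tool_rot: [179.1, 0.2, -114.4]
contact_force: [0.4, -0.4, -0.3]
grip_width: 0.0299
```

Run:
```python
from h import *
go((*W(-.001,.058),.12,-114.6))
f=grab("top"); cv2.imwrite("pics/t3.png",cv2.resize(f["color"][150:310,180:400],None,fx=3.6,fy=3.6,interpolation=cv2.INTER_CUBIC)[...,::-1])
```

```text
t 12.62 pos [ 0.5015 -0.187   0.162 ] rot [ 179.07    0.23 -114.36] F [ 0.4 -0.4 -0.3] w 0.0299 q [  0.  11. -22.  -1. -58. -24.] S [ 0.4 67.5]
-> [   0.4963   -0.195     0.12   -114.6   ] : [0.0096 0.0008 0.042 ] 0.0042
```

View pics/t3.png

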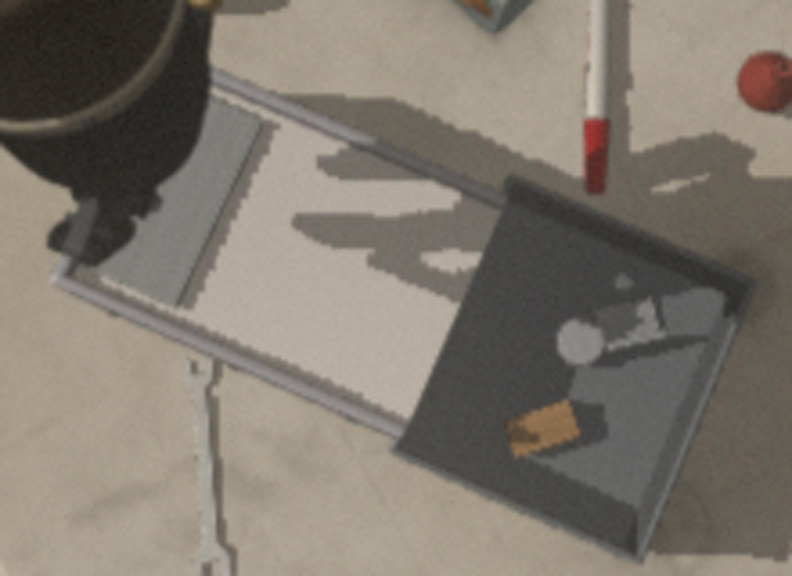

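All three loose pieces are in the bin, with the angle at about (630,325). Now I'll touch down on the flat offcut with shut fingers.

Request:
carry_out:
  deltas: [0.0096, 0.0008, 0.025, 0.004, 0.0096, 0.0008, 0.04, 0.004, 0.0096, 0.0008, 0.047, 0.004, 0.0096, 0.0008, 0.051, 0.004, 0.0096, 0.0008, 0.053, 0.004, 0.0096, 0.0008, 0.053, 0.004]
  claw: 0.0

```text
clock: 13.42
ee_pos: [0.4958, -0.196, 0.1089]
tool_rot: [179.1, 0.2, -114.6]
contact_force: [-0.2, 0.3, 0.2]
grip_width: -0.0004
```

Request:
carry_out:
  deltas: [0, 0, 0.0008, 0, 0, 0, 0.0016, 0, 0, 0, 0.0024, 0]

```text
clock: 13.8
ee_pos: [0.4958, -0.1959, 0.1065]
tool_rot: [179.1, 0.2, -114.6]
contact_force: [0.2, 0.0, -0.3]
grip_width: -0.0002
```

Request:
carry_out:
  deltas: [0, 0, 0.0006, 0, 0, 0, 0.0012, 0]

```text
clock: 14.05
ee_pos: [0.4958, -0.1959, 0.1053]
tool_rot: [179.1, 0.2, -114.6]
contact_force: [-1.6, 0.2, -1.3]
grip_width: 0.0002
```

Request:
carry_out:
  deltas: [0, 0, 0.0005, 0, 0, 0, 0.001, 0]

```text
clock: 14.3
ee_pos: [0.4957, -0.1959, 0.1042]
tool_rot: [179.1, 0.2, -114.6]
contact_force: [0.6, -0.2, 0.1]
grip_width: 0.0003
```

Request:
carry_out:
  deltas: [0, 0, 0.0005, 0, 0, 0, 0.001, 0]

```text
clock: 14.55
ee_pos: [0.4958, -0.1959, 0.1033]
tool_rot: [179.1, 0.2, -114.6]
contact_force: [-2.1, 0.5, 4.6]
grip_width: 0.0001
```

Request:
carry_out:
  deltas: [0, 0, 0.0003, 0, 0, 0, 0.0006, 0]

```text
clock: 14.8
ee_pos: [0.4958, -0.1959, 0.1033]
tool_rot: [179.1, 0.2, -114.6]
contact_force: [-2.5, 2.2, 8.7]
grip_width: -0.0
```

Request:
carry_out:
  deltas: [0, 0, 0.0008, 0, 0, 0, 0.0012, 0, 0.002, 0, 0.0012, 0, 0.006, 0, 0.0012, 0, 0.011, 0, 0.0012, 0]

```text
clock: 15.42
ee_pos: [0.4933, -0.2056, 0.1033]
tool_rot: [179.3, 0.3, -114.6]
contact_force: [2.4, 4.2, 6.7]
grip_width: 0.0
```

Run:
```python
from h import *
go((*W(-.001,.0),.1035,-114.6))
f=grab("top"); cv2.imwrite("pics/t4.png",cv2.resize(f["color"][150:310,180:400],None,fx=3.6,fy=3.6,interpolation=cv2.INTER_CUBIC)[...,::-1])
```

```text
t 15.43 pos [ 0.4933 -0.2056  0.1033] rot [ 179.31    0.31 -114.57] F [2.4 4.2 6.7] w 0.0 q [ -2.  15. -26.  -1. -50. -22.] S [ 0.7 47.1]
-> [ 4.722e-01 -2.477e-01  1.035e-01 -1.146e+02] : [ 0.0471  0.0017 -0.0004] 0.0006
```

View pics/t4.png

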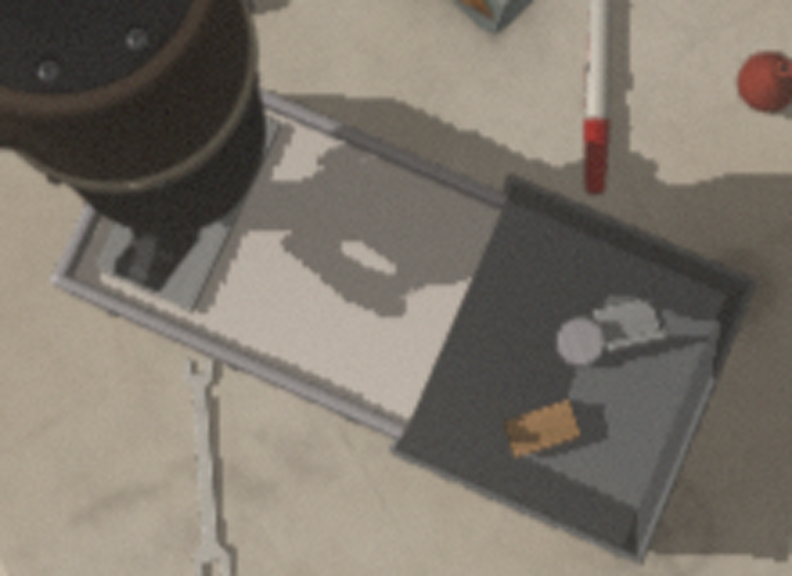

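The plate is following: its front edge moved about 16 crop px, or 9 mm. I'll keep dragging with a slightly firmer press.

Request:
carry_out:
  deltas: [0.003, 0, 0.0012, 0, 0.008, 0, 0.0015, 0, 0.014, 0, 0.0015, 0, 0.02, 0, 0.0015, 0, 0.026, 0, 0.0014, 0]

```text
clock: 16.1
ee_pos: [0.4848, -0.2295, 0.1033]
tool_rot: [179.6, 0.4, -114.5]
contact_force: [1.9, 4.4, 7.3]
grip_width: -0.0002
```

Request:
carry_out:
  deltas: [0.003, 0, 0.0015, 0, 0.008, 0, 0.002, 0, 0.014, 0, 0.002, 0, 0.02, 0, 0.002, 0, 0.026, 0, 0.0019, 0, 0.032, 0, 0.0019, 0, 0.038, 0, 0.0019, 0]

```text
clock: 16.98
ee_pos: [0.4722, -0.2641, 0.1033]
tool_rot: [179.9, 0.5, -114.5]
contact_force: [2.8, 7.4, 11.7]
grip_width: -0.0
```

Run:
```python
from h import *
go((*W(-.001,.0),.1035,-114.6))
f=grab("top"); cv2.imwrite("pics/t5.png",cv2.resize(f["color"][150:310,180:400],None,fx=3.6,fy=3.6,interpolation=cv2.INTER_CUBIC)[...,::-1])
```

```text
t 16.98 pos [ 0.4722 -0.2641  0.1033] rot [ 179.95    0.51 -114.45] F [ 2.8  7.4 11.7] w -0.0 q [ -9.  15. -26.  -1. -49. -15.] S [  5.9 -14.9]
-> [ 4.722e-01 -2.477e-01  1.035e-01 -1.146e+02] : [-0.0149  0.0068 -0.0001] 0.0026
```

View pics/t5.png

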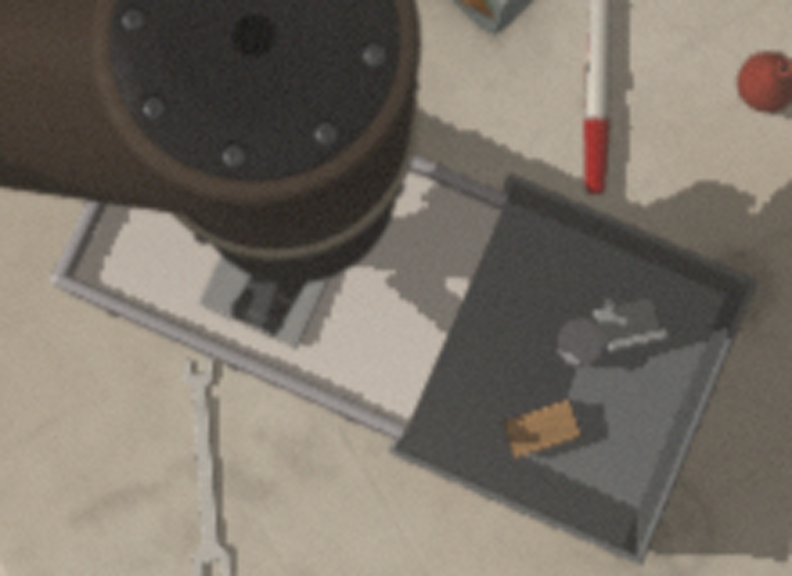

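Lifting off now. I'll go behind the plate with the jaws open across the deck and push it off squarely.

Request:
carry_out:
  deltas: [0, 0, -0.006, 0, 0, 0, -0.03, 0, -0.03, 0, -0.05, 0, -0.08, 0.002, -0.05, 0.002, -0.08, 0.002, -0.05, 0.002, -0.08, 0.002, -0.05, 0.002]
  claw: 0.0854

```text
clock: 17.77
ee_pos: [0.5028, -0.1912, 0.1538]
tool_rot: [179.9, 0.5, -114.5]
contact_force: [0.3, -0.0, 0.1]
grip_width: 0.0853
```

Run:
```python
from h import *
go((*W(.002,.058),.10,-114.6),(*W(.002,.058),.087,-114.6))
f=grab("top"); cv2.imwrite("pics/t6.png",cv2.resize(f["color"][150:310,180:400],None,fx=3.6,fy=3.6,interpolation=cv2.INTER_CUBIC)[...,::-1])
P=world(f); s=S(P.reshape(-1,3)).reshape(P.shape[:2]+(2,))*1000; z=P[...,2]*1000
m=(abs(s[...,0])<62)&(s[...,1]<60)&(s[...,1]>-100)&(z>99.5)&(z<108)
q=s[m]; print(len(q),[np.percentile(q,k,axis=0).round(1) for k in (1,5,50,95,99)])
for x0 in (-50,-30,-10,10,30,50):
    k=q[abs(q[:,0]-x0)<6]; print(x0,len(k),np.percentile(k[:,1],[3,97]).round(1) if len(k) else '')
```

```text
t 17.77 pos [ 0.5028 -0.1912  0.1538] rot [ 179.9     0.47 -114.52] F [ 0.3 -0.   0.1] w 0.0853 q [ -0.  12. -23.  -1. -56. -24.] S [ 3.4 64.1]
-> [ 4.990e-01 -1.962e-01  1.000e-01 -1.146e+02] : [0.0065 0.0013 0.0537] 0.0015
-> [ 4.990e-01 -1.962e-01  8.700e-02 -1.146e+02] : [0.0067 0.0013 0.0667] 0.0015
1687 [array([-51. , -33.4]), array([-46.4, -31. ]), array([ 4.1, -3.9]), array([56. , 23.5]), array([60.9, 26. ])]
-50 122 [-31.3  25.1]
-30 184 [-32.1  25.1]
-10 177 [-31.6  24.6]
10 177 [-32.   24.4]
30 177 [-32.5  24.8]
50 177 [-32.6  24.2]
```

View pics/t6.png

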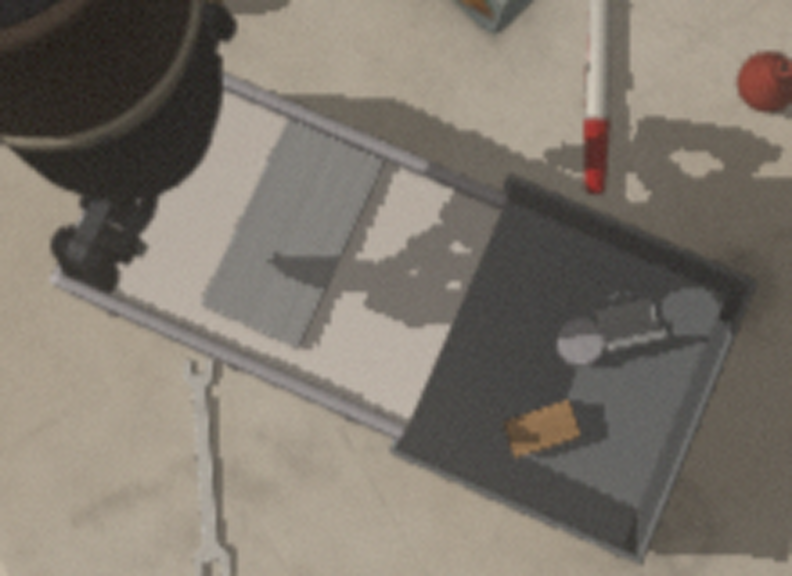

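The plate is square to the deck: y −32 to 25 mm, x centre about +5 mm. Lowering behind it.

Request:
carry_out:
  deltas: [0.0065, 0.0013, 0.03, 0.0015, 0.0065, 0.0013, 0.05, 0.0015, 0.0065, 0.0013, 0.06, 0.0015, 0.0065, 0.0013, 0.063, 0.0015, 0.0065, 0.0013, 0.065, 0.0015, 0.0065, 0.0013, 0.0665, 0.0015, 0.0065, 0.0013, 0.0665, 0.0015]

```text
clock: 18.7
ee_pos: [0.4991, -0.1965, 0.0875]
tool_rot: [179.9, 0.5, -114.6]
contact_force: [0.4, 0.9, -0.5]
grip_width: 0.0854
```

Run:
```python
from h import *
go(*[(*W(.002,y),.087,-114.6) for y in (.04,0,-.06,-.09,-.1)])
f=grab("top"); P=world(f); s=S(P.reshape(-1,3)).reshape(P.shape[:2]+(2,))*1000; z=P[...,2]*1000
cv2.imwrite("pics/t7.png",cv2.resize(f["color"][150:310,180:400],None,fx=3.6,fy=3.6,interpolation=cv2.INTER_CUBIC)[...,::-1])
```

```text
t 18.7 pos [ 0.4991 -0.1965  0.0875] rot [ 179.93    0.48 -114.64] F [ 0.4  0.9 -0.5] w 0.0854 q [ -1.  16. -27.  -1. -47. -23.] S [ 2.2 57.8]
-> [ 4.915e-01 -2.126e-01  8.700e-02 -1.146e+02] : [0.0178 0.0002 0.0004] -0.0008
-> [ 4.749e-01 -2.490e-01  8.700e-02 -1.146e+02] : [0.0578 0.0001 0.    ] -0.0008
-> [ 4.500e-01 -3.035e-01  8.700e-02 -1.146e+02] : [ 0.1178  0.     -0.0005] -0.0008
-> [ 4.375e-01 -3.308e-01  8.700e-02 -1.146e+02] : [ 0.1478 -0.     -0.0007] -0.0008
-> [ 4.333e-01 -3.399e-01  8.700e-02 -1.146e+02] : [ 0.1578 -0.     -0.0008] -0.0008
```

View pics/t7.png

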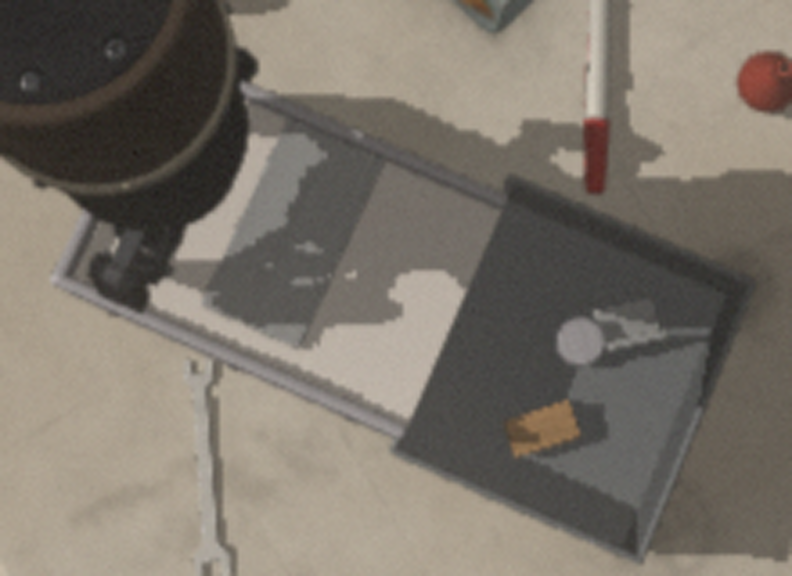

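Request:
carry_out:
  deltas: [0.01, 0.0005, 0, 0, 0.02, 0.001, 0, 0, 0.03, 0.001, 0, 0, 0.04, 0.0015, 0, 0, 0.05, 0.002, 0, 0, 0.058, 0.002, 0, 0]

```text
clock: 19.5
ee_pos: [0.4731, -0.249, 0.0873]
tool_rot: [180.0, 0.5, -114.7]
contact_force: [1.5, 2.7, 3.7]
grip_width: 0.0851
```

Run:
```python
from h import *
go(*[(*W(.002,y),.0872,-114.6) for y in (-.04,-.06,-.1,-.105)])
f=grab("top"); 
cv2.imwrite("pics/t8.png",cv2.resize(f["color"][150:310,180:400],None,fx=3.6,fy=3.6,interpolation=cv2.INTER_CUBIC)[...,::-1])
```

```text
t 19.5 pos [ 0.4731 -0.249   0.0873] rot [ 179.97    0.49 -114.65] F [1.5 2.7 3.7] w 0.0851 q [ -7.  16. -27.  -1. -47. -17.] S [ 0.4 -0.8]
-> [ 4.583e-01 -2.853e-01  8.720e-02 -1.146e+02] : [ 0.0392 -0.0017 -0.0002] -0.0009
-> [ 4.500e-01 -3.035e-01  8.720e-02 -1.146e+02] : [ 0.0592 -0.0017 -0.0004] -0.0009
-> [ 4.333e-01 -3.399e-01  8.720e-02 -1.146e+02] : [ 0.0992 -0.0018 -0.0008] -0.0009
-> [ 4.312e-01 -3.445e-01  8.720e-02 -1.146e+02] : [ 0.1042 -0.0018 -0.0008] -0.0009
```

View pics/t8.png

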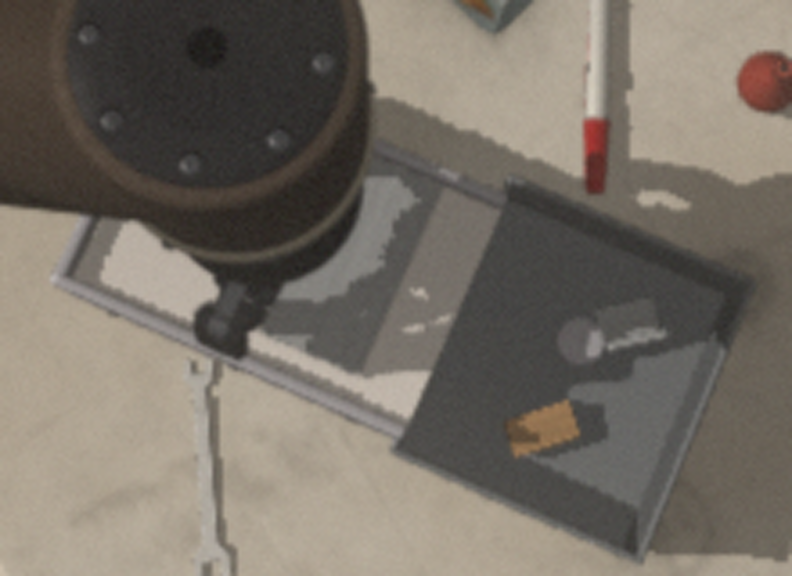

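Request:
carry_out:
  deltas: [0.012, 0, -0.0007, 0, 0.026, -0.0005, -0.0008, 0, 0.042, -0.001, -0.001, 0, 0.058, -0.001, -0.0012, 0, 0.076, -0.001, -0.0013, 0, 0.094, -0.001, -0.0015, 0, 0.1, -0.001, -0.0015, 0]

```text
clock: 20.42
ee_pos: [0.4308, -0.3421, 0.0877]
tool_rot: [179.9, 0.5, -114.7]
contact_force: [-0.3, 0.3, -0.2]
grip_width: 0.0857
```

Run:
```python
from h import *
st()
for n in ("top","side"):
    f=grab(n); cv2.imwrite(f"pics/{n}9.png",cv2.resize(f["color"][150:310,180:400],None,fx=3.6,fy=3.6,interpolation=cv2.INTER_CUBIC)[...,::-1])
```

```text
t 20.43 pos [ 0.4308 -0.3421  0.0877] rot [ 179.92    0.46 -114.75] F [-0.3  0.3 -0.2] w 0.0857 q [-18.  17. -25.  -1. -48.  -6.] S [   0.6 -103. ]
```

View pics/top9.png

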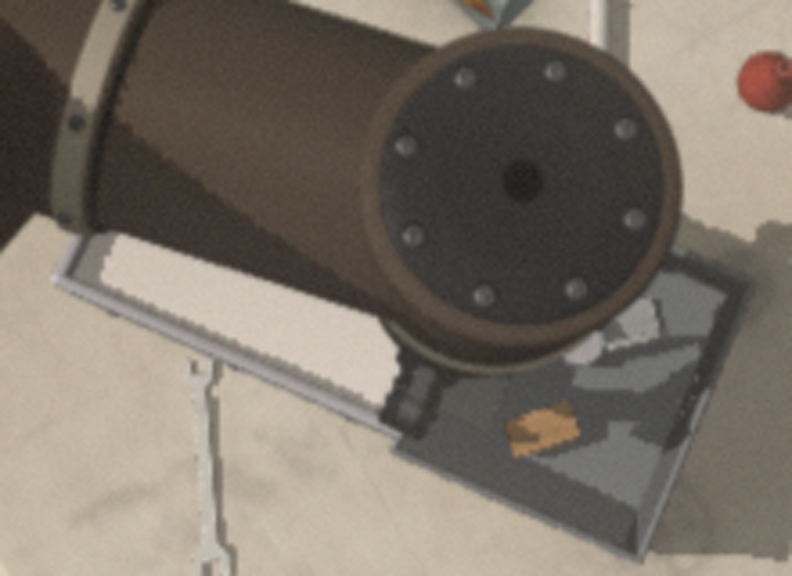

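Request:
carry_out:
  deltas: [0, 0, -0.02, 0, -0.01, 0, -0.08, 0, -0.03, 0, -0.13, 0, -0.2, 0, -0.15, 0, -0.35, 0, -0.15, 0, -0.35, 0, -0.15, 0, -0.35, 0, -0.15, 0, -0.35, 0, -0.15, 0, -0.35, 0, -0.15, 0, -0.35, 0, -0.15, 0]

```text
clock: 21.78
ee_pos: [0.577, -0.0241, 0.2398]
tool_rot: [179.8, 0.4, -114.6]
contact_force: [-0.0, 0.1, -0.2]
grip_width: 0.0856
```

Run:
```python
from h import *
st()
f=grab("top"); cv2.imwrite("pics/top10.png",f["color"][...,::-1]);cv2.imwrite("pics/top10c.png",cv2.resize(f["color"][150:310,180:400],None,fx=3.6,fy=3.6,interpolation=cv2.INTER_CUBIC)[...,::-1])
P=world(f); s=S(P.reshape(-1,3)).reshape(P.shape[:2]+(2,))*1000; z=P[...,2]*1000
m=(abs(s[...,0])<80)&(s[...,1]<-112)&(s[...,1]>-250); print("bin max z",np.percentile(z[m],[50,90,97,99]))
m=(abs(s[...,0])<60)&(s[...,1]<95)&(s[...,1]>-100); print("deck z",np.nanpercentile(z[m],[1,50,99]))
f=grab("side"); cv2.imwrite("pics/side10.png",f["color"][...,::-1])
```

```text
t 21.77 pos [ 0.577  -0.0241  0.2398] rot [ 179.85    0.42 -114.65] F [-0.   0.1 -0.2] w 0.0856 q [ 17.  11. -11.  -0. -68. -41.] S [  1.3 247. ]
bin max z [25.01699827 59.16162893 72.64103561 82.1271323 ]
deck z [91.91566132 95.5842183  99.22079902]
```

View pics/top10c.png

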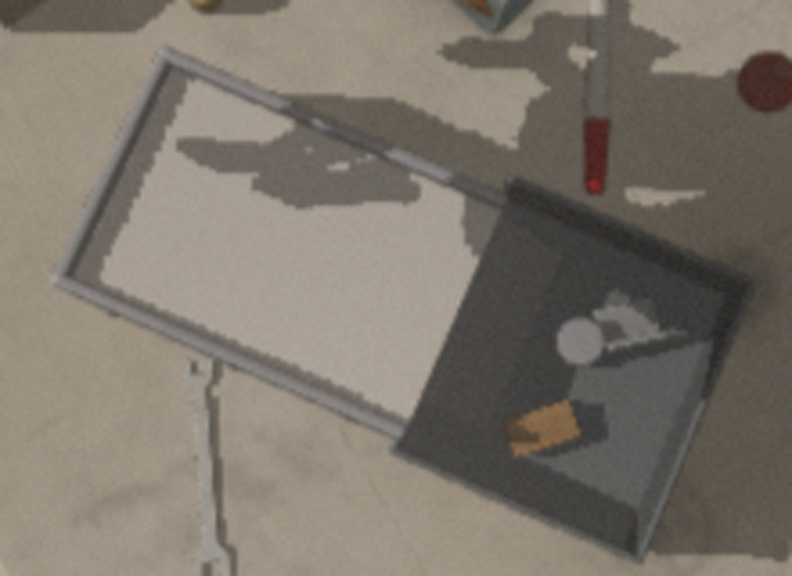

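View pics/side10.png

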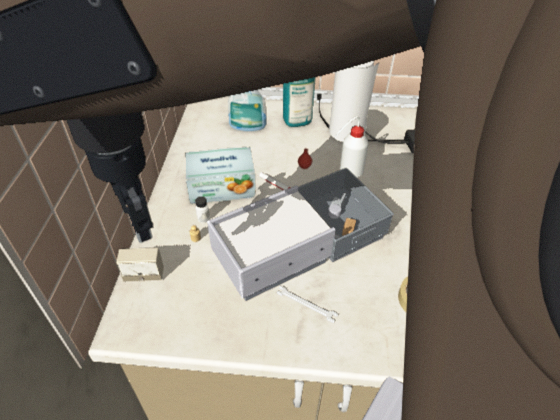

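View pics/top10.png

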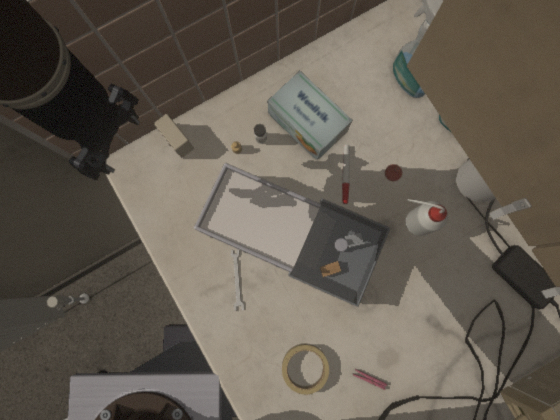

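Run:
```python
from h import *
f=grab("top"); P=world(f); s=S(P.reshape(-1,3)).reshape(P.shape[:2]+(2,))*1000; z=P[...,2]*1000
for y in range(-108,-250,-8):
    print(y,[round(float(np.median(z[(abs(s[...,0]-x)<5)&(abs(s[...,1]-y)<5)])),0) for x in (-70,-55,-40,-20,0,20,40,55,70)])
c=f["color"][200:305,285:395].astype(float); c=np.clip(c*2.2,0,255).astype(np.uint8)
cv2.imwrite("pics/bin.png",cv2.resize(c,None,fx=5.5,fy=5.5,interpolation=cv2.INTER_CUBIC)[...,::-1]); st()
```

```text
-108 [25.0, 24.0, 73.0, 73.0, 74.0, 74.0, 74.0, 74.0, 106.0]
-116 [25.0, 23.0, 69.0, 70.0, 70.0, 69.0, 69.0, 69.0, 65.0]
-124 [24.0, 23.0, 59.0, 60.0, 59.0, 59.0, 60.0, 61.0, 40.0]
-132 [23.0, 24.0, 51.0, 51.0, 49.0, 51.0, 50.0, 51.0, 26.0]
-140 [24.0, 24.0, 42.0, 41.0, 40.0, 40.0, 42.0, 42.0, 24.0]
-148 [23.0, 24.0, 30.0, 31.0, 30.0, 32.0, 30.0, 32.0, 24.0]
-156 [23.0, 24.0, 25.0, 24.0, 24.0, 23.0, 25.0, 24.0, 24.0]
-164 [24.0, 24.0, 41.0, 23.0, 23.0, 25.0, 23.0, 24.0, 24.0]
-172 [24.0, 25.0, 42.0, 23.0, 23.0, 44.0, 23.0, 24.0, 24.0]
-180 [24.0, 24.0, 42.0, 40.0, 23.0, 44.0, 25.0, 24.0, 24.0]
-188 [23.0, 24.0, 40.0, 41.0, 24.0, 44.0, 28.0, 23.0, 24.0]
-196 [24.0, 24.0, 25.0, 24.0, 23.0, 24.0, 28.0, 27.0, 24.0]
-204 [24.0, 24.0, 24.0, 24.0, 24.0, 24.0, 29.0, 29.0, 24.0]
-212 [24.0, 24.0, 23.0, 24.0, 24.0, 25.0, 48.0, 27.0, 24.0]
-220 [24.0, 24.0, 23.0, 24.0, 24.0, 23.0, 24.0, 24.0, 24.0]
-228 [23.0, 24.0, 24.0, 24.0, 24.0, 24.0, 23.0, 24.0, 24.0]
-236 [23.0, 24.0, 24.0, 24.0, 25.0, 25.0, 23.0, 24.0, 24.0]
-244 [24.0, 24.0, 23.0, 24.0, 23.0, 24.0, 24.0, 23.0, 23.0]
t 21.93 pos [ 0.5766 -0.0258  0.2403] rot [ 179.88    0.45 -114.8 ] F [-0.4  0.5  0.6] w 0.0854 q [ 17.  11. -11.  -0. -68. -41.] S [  1.8 245.2]
```

View pics/bin.png

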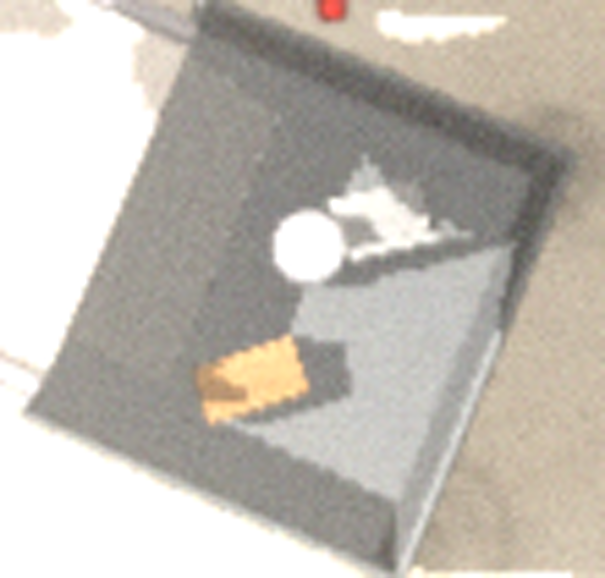

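Run:
```python
from h import *
o=st(); print(env.close_job())
```

```text
t 21.93 pos [ 0.5766 -0.0258  0.2403] rot [ 179.88    0.45 -114.8 ] F [-0.4  0.5  0.6] w 0.0854 q [ 17.  11. -11.  -0. -68. -41.] S [  1.8 245.2]
the job is handed in; nothing more can be done
None
```

All four offcuts are off the deck and in the bin, and the job was handed in at about 22 s of the 51 s allowed. No verdict was reported.

- **Loose pieces:** I picked up the bar, block and angle one at a time and lowered each into the bin.
- **Flat offcut:** I touched down on its top slowly with shut fingers and drew it about 73 mm clear of the end stop. I then pushed it over the open edge from behind with the fingers open.
- **Press on the deck:** every force reading I took while pressing was under about 12 N. These readings come only at the end of each move, so a brief higher peak would not have shown.

**Last checks:**
- The deck reads as bare, with a median height of 95.6 mm.
- The bar, block and angle lie on the bin floor.
- The flat offcut is not lying flat. It leans against the bin's stand-side wall, with its lower edge on the floor and its upper edge at about 74 mm, below the rim at about 82 mm.
- In the last pictures the other items on the worktop looked where they started; I judged this by eye only.
- The arm is clear of everything and touching nothing.

The two cameras disagreed by about 3 mm sideways, so I worked from averaged positions. The plate also drifted about 5 mm towards one rail while being dragged, but stayed square.

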